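# Feed a tin parcel under the low reader gantry

### The job

Pick up the tin parcel box, lay it flat in the aluminium feed lane in front of the reader, then push it straight in under the low gantry until you feel it meet the sprung stop, and keep it lightly pressed there (about 5 to 12 newtons) for about a second so that it is read. Never load the reader with more than 20 newtons; then let go and leave the tin lying flat in the lane under the gantry, and leave the spectacle case, tape measure and mailing tube where they are.

Things in the scene. Friction and masses are not known exactly. Their poses are not given: they have to be found in the camera images.
- tin: flat closed tin parcel box of bare steel with a paper label on its lid, 170 (x) by 60 (y) by 38 mm (z), 0.2 to 0.42 kg; starts flat on the table. Origin at the centre of its underside, x along its length; either end may go first
- lane: feed lane: flat polished aluminium sheet 170 mm wide fixed on the table, upper face 6 mm above the table. Origin at table height on its centre line, exactly below the gantry's entry edge; x is the feed direction (in under the gantry), y across, z up. The sheet runs from x = -250 to +180 mm and is open and flat before x = -28 mm
- lane_mouth (a point): centre of the mouth of the lane's guide rails, on the sheet at lane x = -28 mm; axes as the lane. Two low aluminium rails, 10 mm high: a flared mouth, 83 mm wide at its front, narrows over 28 mm to straight rails 66 mm apart that run on from the entry edge to lane x = 135 mm. The tin rides between them with 3 mm to spare on each side
- reader: grey low gantry with a black reader head, fixed over the lane, same origin and axes as the lane. Its flat roof covers x = 0 to 70 mm; underside 48 mm above the table (42 above the sheet: 4 mm headroom over the tin), top 60 mm above the table. The black head stands on it, x = 32 to 68 mm, up to 135 mm. More than 20 N on any part of the reader or its stop damages it
- gantry_exit (a point): point on the sheet below the roof's far edge, lane x = 70 mm. Behind it, open to view from above, an orange sprung contact plate faces the entry: the stop. Its face is 15 to 55 mm further on (lane x = 85 to 125 mm), set anew each time and not reported: feel for it. It yields 1 mm per 3 N, at most 8 mm; it reads while pressed with 3 to 15 N. Sliding the tin takes 0.4 to 2 N
- spectacle_case: black plastic spectacle case, 155 (x) by 56 by 38 mm, loose on the table near the tin; bystander. Origin at the centre of its underside
- tape_measure: yellow-cased tape measure standing on edge, 70 (x) by 36 by 62 mm, loose on the table; bystander. Origin at the centre of its underside
- mailing_tube: short rigid grey mailing tube lying along its x axis, 220 mm long, 45 mm in diameter, with square 50 mm white end caps; loose on the table; bystander. Origin at table height under its middle
Not all that is in view belongs to the job. Leave any blue look-alike of the tin alone.

How it is judged:
On the way, in this order (a step that is already met when the one before it is completed fails the run):
1. the tin lies flat in the open part of the lane in front of the gantry, in line with it (centre 83 to 150 mm before the entry edge and within 15 mm of the centre line, within 0.15 rad) (x of tin in the frame of lane between -0.15 and -0.083 m and y of tin in the frame of lane between -0.015 and 0.015 m and z of tin in the frame of lane below 0.01 m and angle between the x axis of tin and the x axis of lane, either way round below 0.15 rad and angle between tin's own z axis and vertical below 0.08 rad), for 0.1 s.
2. the tin, flat in the lane with its leading end at least 82 mm past the entry edge, is kept pressed on the stop with 3 to 15 N for 0.5 s (contact force between tin and reader between 3 and 15 N and x of tin in the frame of reader above -0.003 m and z of tin in the frame of reader below 0.0085 m and angle between tin's own z axis and vertical below 0.03 rad and angle between the x axis of tin and the x axis of reader, either way round below 0.08 rad), for 0.5 s.
At the end, for the whole second after the job is handed in: The tin lies still and flat on the lane's sheet under the gantry, in line with the lane to 0.10 rad, its leading end at least 65 mm past the entry edge, and has been let go (x of tin in the frame of reader above -0.02 m and z of tin in the frame of reader below 0.01 m and angle between tin's own z axis and vertical below 0.05 rad and angle between the x axis of tin and the x axis of reader, either way round below 0.1 rad and linear speed of tin below 0.01 m/s); the robot touches nothing.
It fails at once if anything presses on the reader or its stop with more than 20 N (contact force between anything else and reader above 20 N).
It fails at once if a bystander is shifted by more than 20 mm (distance of any of spectacle_case, tape_measure, mailing_tube from where it was at the start of the episode above 0.02 m).
It also fails if it takes over 72 s, if anything falls off the work surface, if the arm or the gripper's body presses on something with over 40 N, if the wrist force passes 120 N, or if a joint passes its speed limit or range.

### The arm

A 6-joint arm with a two-finger parallel gripper is mounted at the origin on the work surface. World frame = base frame: x ahead of the robot, y to its left, z up, the work surface at z = 0. Lengths are in m, angles in rad, forces in N, time in s.
With the tool pointing down it reaches from about 0.325 to 0.9 m from the base axis. Payload 3.5 kg.
Tool frame: the origin (TCP) lies at the very end of the fingers, on their centre line; the grasp point (between the pads) lies 19 mm behind it; z points along the fingers, y is the line along which they close (so a half turn about z gives the same grasp; the last joint's range is limited). The gripper opens to 85 mm and grips with 20 to 120 N. Pads are 22 mm wide; open, the fingers measure 114 mm over their backs; the gripper's body (76 mm by 85 mm) begins 54 mm behind the grasp point. The pads swing forward as they close: fully open they stand 13 mm farther back than shut.
Start: joints at [1.1, 0.276, -0.026, 1.268, 0, 1.467], TCP at [0.225, 0.583, 0.231] pointing down, gripper open.
Joint ranges: [-3.12, 3.12], [-0.85, 1.88], [-1.08, 1.24], [-1.95, 2.15], [-1.57, 1.53], [-3.14, 3.14]. Speed limits (rad/s): [2.57, 2.57, 3.14, 3.14, 3.14, 3.14].

### API

Orientations are given as a 3x3 rotation matrix whose columns are the frame's x, y, z axes.
In Python, from cell import arm, viewer gives the robot as it stands.
- The arm moves only by the tool servo_tool, never from a script. Its argument "rows" is a list of rows, each a list of 3 entries, a list of its own where there are three numbers: the opening, from 0 (shut) to 1 (fully open), then the shift along the tool's x, y, z in units of 30 mm (1.0 is 30 mm), then the turn, a rotation vector about the tool's x, y, z in rad. In form: [[jaw, [dx, dy, dz], [ax, ay, az]], ...]. A call has 1 to 20 rows; each row shifts and turns the commanded pose from where the row before left it, along the tool's axes as they then stand; what a row does not reach is not made up. A row lasts 1/12 s, in which the tool goes at most 41.7 mm and 7.16 degrees, less where a joint would pass 70% of its speed; a pose out of reach is approached as far as the arm can. A call is refused whole if a number of a shift passes 1 or a number of a turn 0.125, either way. A call with a gripper value outside its range is refused whole. The fingers move at their own pace and stop on an object; "squeeze" is the grip in N (left out, the last holds). Time passes only in rows, so rows that do not move let the fingers close. It gives the time, the measured TCP pose, the force, the opening and the grip force at its end, in the units of the state.
- arm.get_obs(): the state, without advancing time (a new reading comes with each control period).
- viewer.capture(name): name is "scene" or "top" or "wrist"; returns the picture (480x640x3 uint8, blue, green, red); there is no depth.
- viewer.camera_params(name): a dict with "mtx" (3x3 intrinsics, pixels), "T" (4x4, takes a point from camera to world coordinates). Camera axes: x right, y down, z forward; pixel columns grow to the right and rows downward; lengths in m; the calibration is good to about 2 mm. The wrist camera is an equidistant fisheye: a pixel r from the principal point sees the ray r / f radians off the axis. A picture is of the moment at which its call begins: read the wrist's pose just before it. camera_params takes no time and is no camera call; for the wrist camera it gives the pose at the moment of the call.
- arm.hand_in(): hands the job in; it is judged then, once.
Trained networks look in the newest picture that a camera, given by its name, has taken for a name from the list of things; names that differ only in an ending like _2 or _b are one class to them, and where a whole thing is asked for, a point or a joint stands for the part that bears it (a point fixed in the world has none). Each returns a list of dicts, best first, with "score" (0 to 1); they miss things now and then, are a little off and sometimes report something else, mostly with a low value. They report only what shows in the picture. A call takes as long as a camera call. They do not tell look-alikes from the thing itself.
- viewer.find_in(label, camera): "at" ([row, column] in pixels, amid what is visible of it).
- viewer.silhouettes(label, camera): "pixels" (480x640 bool, what is visible of it) and "at" ([row, column] in pixels, amid what is visible of it).
The state is a dict: "clock": time; "qpos": joint angles; "qd": joint speeds; "effort": joint torques, N m; "position": TCP position; "eef_rot": TCP orientation; "wrist_force": force on the tool from outside, world axes, zero at the start; "torque": the same for the moment, N m; "gripper_width": finger opening in m; "grip_force": force on a finger pad.
Only numpy, scipy, OpenCV 4.12 (cv2) and the standard library are available. Lean on these libraries where they do the work, as an engineer would, in place of code of your own. Each camera call takes 0.05 s, during which the arm holds its last target. There are 200 camera calls.

## Working session

There is one attempt and no reset: what is moved stays moved. The work goes in short steps, Python scripts to look and compute and a tool call to move; the robot and the scene stay as the last step left them, time stands still between calls to the robot, and variables do not carry over. Pictures are saved under pics/ and viewed, at most 10 in all, crops included, and the job is handed in when it is done.

Besides the shell and the picture viewer there is one more tool, called after ">>>" as a command line: name --argument value ..., lists and objects as JSON in quotes. servo_tool: Moves the arm, as the interface text tells. Its arguments: {"type":"object","properties":{"rows":{"type":"array"},"squeeze":{"type":"number"}},"required":["rows"]}

```bash
mkdir -p pics; ls; cat > h.py <<'E'
import numpy as np, cv2
from cell import arm, viewer
def ray(cam,rc):
    p=viewer.camera_params(cam);K=np.array(p["mtx"]);T=np.array(p["T"])
    u=(rc[1]-K[0,2])/K[0,0];v=(rc[0]-K[1,2])/K[1,1]
    if cam=="wrist":
        r=np.hypot(u,v);s=np.sin(r)/r if r>1e-9 else 1;d=np.array([u*s,v*s,np.cos(r)])
    else: d=np.array([u,v,1.])
    return T[:3,3],T[:3,:3]@d
def at(cam,rc,z):
    o,d=ray(cam,rc);return o+d*(z-o[2])/d[2]
E
python3 - <<'E'
from h import *
np.set_printoptions(precision=4,suppress=True)
o=arm.get_obs();print(o["clock"],o["position"],o["eef_rot"],o["wrist_force"])
for c in("scene","top"):
    im=viewer.capture(c);cv2.imwrite(f"pics/{c}0.png",im);print(c,viewer.camera_params(c)["T"])
    for l,z in(("tin",.038),("lane",.006),("lane_mouth",.006),("reader",.06),("gantry_exit",.006),("spectacle_case",.038),("tape_measure",.062),("mailing_tube",.045)):
        for f in viewer.find_in(l,c)[:3]:print(c,l,round(f["score"],2),np.round(f["at"]),at(c,f["at"],z)[:2])
E
```

```text
pics
0.0 [0.2244 0.5825 0.2301] [[-0.9331  0.3596 -0.0011]
 [ 0.3596  0.9331 -0.002 ]
 [ 0.0003 -0.0023 -1.    ]] [-0.1661 -0.484  -0.7342]
scene [[-0.7074  0.4339 -0.5579  1.2782]
 [ 0.7068  0.426  -0.5648  0.7139]
 [-0.0074 -0.7938 -0.6081  0.8684]
 [ 0.      0.      0.      1.    ]]
scene tin 0.98 [363. 317.] [0.7703 0.1901]
scene tin 0.76 [299. 399.] [0.5451 0.189 ]
scene tin 0.68 [275. 228.] [ 0.7339 -0.1034]
scene lane 0.7 [299. 401.] [0.5132 0.1709]
scene lane 0.56 [258. 300.] [ 0.5677 -0.0691]
scene lane_mouth 0.85 [255. 295.] [ 0.5665 -0.0847]
scene reader 0.73 [278. 230.] [ 0.7513 -0.0723]
scene gantry_exit 0.78 [288. 223.] [ 0.7453 -0.1129]
scene spectacle_case 0.58 [341. 472.] [0.5378 0.3516]
scene tape_measure 0.69 [387. 397.] [0.7299 0.3333]
scene mailing_tube 0.96 [193. 199.] [ 0.5996 -0.3848]
scene mailing_tube 0.51 [388. 400.] [0.7165 0.3295]
top [[ 0.0253 -0.995   0.0963  0.4417]
 [-0.9996 -0.0262 -0.008  -0.0374]
 [ 0.0105 -0.096  -0.9953  0.9663]
 [ 0.      0.      0.      1.    ]]
top tin 0.92 [350. 204.] [0.3125 0.1676]
top tin 0.88 [239. 206.] [0.5225 0.1739]
top tin 0.72 [120. 212.] [0.7587 0.1736]
top lane 0.97 [223. 339.] [ 0.5651 -0.0834]
top lane 0.18 [223. 508.] [ 0.574  -0.4228]
top lane_mouth 0.98 [223. 337.] [ 0.5636 -0.0788]
top reader 0.97 [135. 350.] [ 0.7298 -0.0993]
top gantry_exit 0.58 [136. 350.] [ 0.7434 -0.1012]
top spectacle_case 0.97 [236. 119.] [0.5238 0.34  ]
top spectacle_case 0.53 [226. 339.] [ 0.5552 -0.0826]
top tape_measure 0.97 [143. 139.] [0.7012 0.304 ]
top mailing_tube 0.62 [225. 506.] [ 0.5651 -0.4044]
top mailing_tube 0.35 [134. 348.] [ 0.7363 -0.0958]
top mailing_tube 0.21 [242. 206.] [0.5164 0.1723]
```

View pics/top0.png

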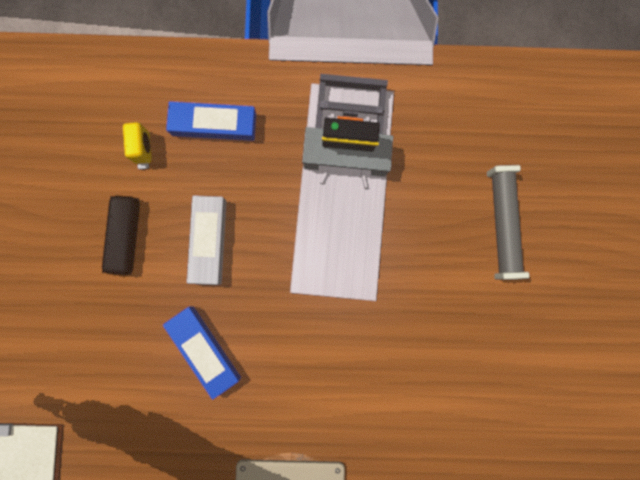

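View pics/scene0.png

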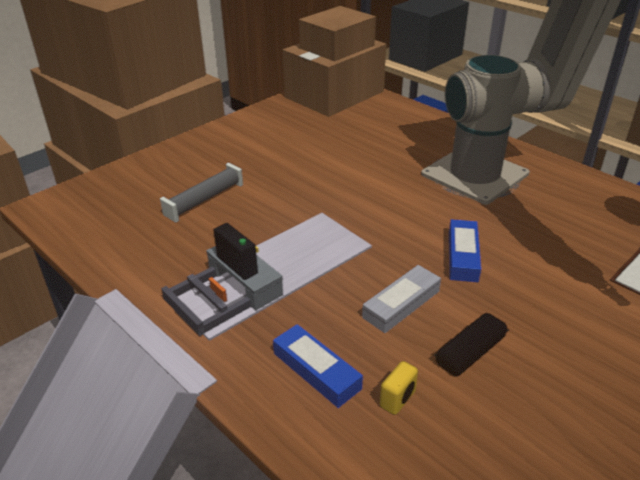

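The tin is the bare grey box at about (row 240, col 206). Two blue look-alikes sit at (120, 212) and (350, 204). The lane sheet runs from row 295 up to the gantry at about row 170, with the rail mouth near (180, 345). Next I'll measure the tin and lane precisely.

```bash
python3 - <<'E'
from h import *
np.set_printoptions(precision=4,suppress=True)
im=viewer.capture("top")
for l,z in(("tin",.038),("lane",.006),("reader",.06)):
    for s in viewer.silhouettes(l,"top"):
        m=s["pixels"].astype(np.uint8)
        c=max(cv2.findContours(m,0,cv2.CHAIN_APPROX_NONE)[0],key=cv2.contourArea)[:,0]
        w=np.array([at("top",(p[1],p[0]),z)[:2] for p in c])
        r=cv2.minAreaRect((w*1000).astype(np.float32))
        print(l,round(s["score"],2),s["at"],r)
        if l=="lane":print(cv2.boxPoints(r))
cv2.imwrite("pics/lane.png",cv2.resize(im[60:310,280:410],None,fx=2.4*2/2,fy=2.4,interpolation=cv2.INTER_CUBIC))
p=cv2.resize(im[60:310,270:420],None,fx=2.4,fy=2.4,interpolation=cv2.INTER_CUBIC)
q=cv2.resize(im[180:300,170:240],None,fx=5,fy=5,interpolation=cv2.INTER_CUBIC)
cv2.imwrite("pics/c1.png",np.hstack([p,q]));print(p.shape,q.shape)
E
```

```text
tin 0.96 [350.1, 204.0] ((308.81939697265625, 171.9152069091797), (170.66363525390625, 72.5670166015625), 36.271671295166016)
tin 0.8 [240.5, 203.4] ((521.5392456054688, 171.78773498535156), (68.07030487060547, 169.71170043945312), 89.14156341552734)
tin 0.63 [119.9, 214.9] ((756.9324951171875, 174.71575927734375), (174.4269561767578, 69.8482894897461), 88.27061462402344)
tin 0.15 [224.3, 341.4] ((545.4275512695312, -81.80892944335938), (164.70703125, 253.24281311035156), 85.90479278564453)
reader 0.87 [137.7, 350.8] ((750.5167846679688, -97.54475402832031), (169.38755798339844, 191.97377014160156), 86.1417007446289)
(600, 360, 3) (600, 350, 3)
```

View pics/c1.png

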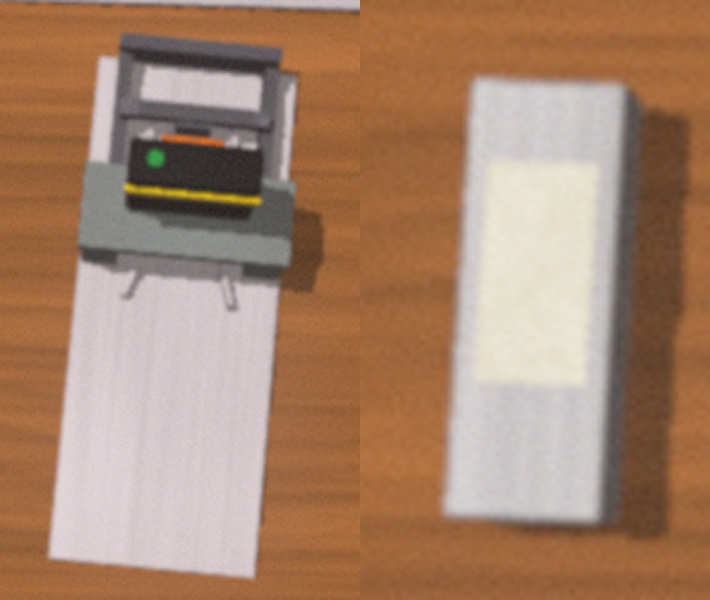

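The crop shows the sheet's near corners at (558,50) and (577,255), and its far ones at (58,98) and (75,297). The tin's lid corners are at (76,112), (82,265), (520,243) and (516,85) in the right panel. I'll convert these to world positions.

```bash
python3 - <<'E'
from h import *
np.set_printoptions(precision=4,suppress=True)
def cv(pts,f,r0,c0,z): return np.array([at("top",((r+.5)/f-.5+r0,(c+.5)/f-.5+c0),z)[:2] for r,c in pts])
L=cv([(558,50),(577,255),(58,98),(75,297)],2.4,60,270,.006);print("lane corners",L)
M=(L[0]+L[1])/2;F=(L[2]+L[3])/2
d=(F-M);print("len",np.linalg.norm(d),"w",np.linalg.norm(L[0]-L[1]),np.linalg.norm(L[2]-L[3]))
d1=L[2]-L[0];d2=L[3]-L[1];print("yaw",np.arctan2(d1[1],d1[0]),np.arctan2(d2[1],d2[0]))
yaw=np.arctan2(d[1],d[0]);u=d/np.linalg.norm(d);C=(M+F)/2;o=C+u*.035
print("lane yaw",yaw,"origin",o,"place(-.125)",o-.125*u)
T=cv([(76,112),(82,265),(520,243),(516,85)],5,180,170,.038);print(T,T.mean(0))
a=(T[0]+T[1]-T[2]-T[3])/2;print("tin yaw",np.arctan2(a[1],a[0]),np.linalg.norm(a),np.linalg.norm(T[0]-T[1]),np.linalg.norm(T[2]-T[3]))
o=arm.get_obs();R=np.array(o["eef_rot"]);print(o["clock"],"tool yaw",np.arctan2(R[1,0],R[0,0]))
g=np.append(T.mean(0),.15);print("tool shift /30mm",R.T@(g-o["position"])/.03)
E
```

```text
lane corners [[ 0.4242  0.0092]
 [ 0.4129 -0.16  ]
 [ 0.8519 -0.0187]
 [ 0.8419 -0.1901]]
len 0.42927408012484597 w 0.1695314086162998 0.17161949843183616
yaw -0.06520734783235232 -0.07005511278839963
lane yaw -0.06763519254768291 origin [ 0.6677 -0.0923] place(-.125) [ 0.5429 -0.0838]
[[0.608  0.2048]
 [0.6073 0.1454]
 [0.4377 0.1462]
 [0.4377 0.2065]] [0.5227 0.1757]
tin yaw -0.007322857999840594 0.16998623468707566 0.059430240437027854 0.06025547768924424
1.1 tool yaw 2.7738541786861526
tool shift /30mm [-14.1503  -9.1042   2.7113]
```

>>> servo_tool --rows '[[1,[0,0,0],[0,0,-0.12]],[1,[0,0,0],[0,0,-0.12]],[1,[0,0,0],[0,0,-0.12]],[1,[-0.67,-0.9,0.18],[0,0,0]],[1,[-0.67,-0.9,0.18],[0,0,0]],[1,[-0.67,-0.9,0.18],[0,0,0]],[1,[-0.67,-0.9,0.18],[0,0,0]],[1,[-0.67,-0.9,0.18],[0,0,0]],[1,[-0.67,-0.9,0.18],[0,0,0]],[1,[-0.67,-0.9,0.18],[0,0,0]],[1,[-0.67,-0.9,0.18],[0,0,0]],[1,[-0.67,-0.9,0.18],[0,0,0]],[1,[-0.67,-0.9,0.18],[0,0,0]],[1,[-0.67,-0.9,0.18],[0,0,0]],[1,[-0.67,-0.9,0.18],[0,0,0]],[1,[-0.67,-0.9,0.18],[0,0,0]],[1,[-0.67,-0.9,0.18],[0,0,0]],[1,[-0.67,-0.9,0.18],[0,0,0]],[1,[0,0,0],[0,0,0]],[1,[0,0,0],[0,0,0]]]' --squeeze 40

```text
clock: 2.77
position: [0.5238, 0.1745, 0.15]
eef_rot: [[-1.0, 0.011, -0.001], [0.011, 1.0, 0.0], [0.001, 0.0, -1.0]]
wrist_force: [0.2, 1.1, 0.4]
gripper_width: 0.0856
grip_force: 0.0
```

>>> servo_tool --rows '[[1,[0.04,0.04,0.7],[0,0,0]],[1,[0,0,0.7],[0,0,0]],[1,[0,0,0.7],[0,0,0]],[1,[0,0,0.7],[0,0,0]],[1,[0,0,0.7],[0,0,0]],[1,[0,0,0.6],[0,0,0]],[1,[0,0,0.4],[0,0,0]],[1,[0,0,0.25],[0,0,0]],[1,[0,0,0.1],[0,0,0]],[1,[0,0,0],[0,0,0]],[0.2,[0,0,0],[0,0,0]],[0.2,[0,0,0],[0,0,0]],[0.2,[0,0,0],[0,0,0]],[0.2,[0,0,0],[0,0,0]],[0.2,[0,0,0],[0,0,0]],[0.2,[0,0,0],[0,0,0]],[0.2,[0,0,0],[0,0,0]],[0.2,[0,0,0],[0,0,0]]]' --squeeze 45

```text
clock: 4.27
position: [0.5232, 0.1772, 0.0062]
eef_rot: [[-1.0, 0.008, 0.003], [0.008, 1.0, 0.0], [-0.003, 0.0, -1.0]]
wrist_force: [-0.3, 0.1, 6.0]
gripper_width: 0.0595
grip_force: 51.3
```

>>> servo_tool --rows '[[0.2,[0,0,-0.2],[0,0,0]],[0.2,[0,0,-0.4],[0,0,0]],[0.2,[0,0,-0.6],[0,0,0]],[0.2,[0,0,-0.6],[0,0,0]],[0.2,[0,0,-0.6],[0,0,0]],[0.2,[0,0,-0.4],[0,0,0]],[0.2,[0,0,-0.2],[0,0,0]],[0.2,[0,0,0],[0,0,0]],[0.2,[0,0,0],[0,0,0]]]'

```text
clock: 5.02
position: [0.5215, 0.177, 0.0947]
eef_rot: [[-1.0, 0.008, -0.0], [0.008, 1.0, 0.0], [0.0, 0.0, -1.0]]
wrist_force: [-0.1, 0.2, -4.1]
gripper_width: 0.0593
grip_force: 50.2
```

```bash
python3 - <<'E'
from h import *
np.set_printoptions(precision=4,suppress=True)
cv2.imwrite("pics/s1.png",viewer.capture("scene"))
o=arm.get_obs();print({k:o[k] for k in("clock","position","wrist_force","gripper_width","grip_force")},o["eef_rot"])
R=np.array(o["eef_rot"]);y=np.arctan2(R[1,0],R[0,0]);print("yaw",y)
# tool-z turn to reach pi-0.0676 corrected for tin yaw -0.0073 grasped (jaws align tin)
t=np.pi-.0676;print("turn z",-((t-y+np.pi)%(2*np.pi)-np.pi))
x=np.array([np.cos(t),np.sin(t)]);yy=np.array([np.sin(t),-np.cos(t)])
d=np.array([.5429,-.0838])-o["position"][:2];print("shift units after turn",x@d/.03,yy@d/.03)
E
```

```text
{'clock': 5.0667, 'position': array([0.5209, 0.1768, 0.094 ]), 'wrist_force': array([-0.6088,  0.1512, -4.5693]), 'gripper_width': 0.05953195097887354, 'grip_force': 50.20675241947174} [[-1.      0.0079 -0.0018]
 [ 0.0079  1.     -0.0003]
 [ 0.0018 -0.0004 -1.    ]]
yaw 3.133722634880931
turn z 0.059729981291138046
shift units after turn -1.3179493897895138 -8.61865578239631
```

View pics/s1.png

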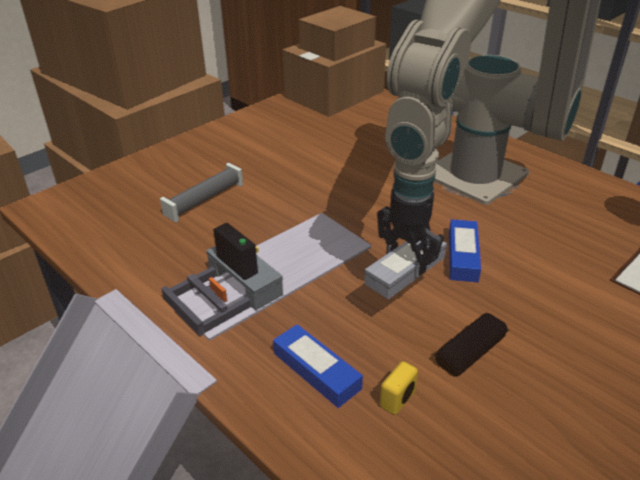

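The tin is held level in the jaws, at about (265,405). Next I'll carry it over the lane.

>>> servo_tool --rows '[[0.2,[0,0,0],[0,0,0.06]],[0.2,[-0.11,-0.5,0],[0,0,0]],[0.2,[-0.11,-0.72,0],[0,0,0]],[0.2,[-0.11,-0.8,0],[0,0,0]],[0.2,[-0.11,-0.8,0],[0,0,0]],[0.2,[-0.11,-0.8,0],[0,0,0]],[0.2,[-0.11,-0.8,0],[0,0,0]],[0.2,[-0.11,-0.8,0],[0,0,0]],[0.2,[-0.11,-0.8,0],[0,0,0]],[0.2,[-0.11,-0.8,0],[0,0,0]],[0.2,[-0.11,-0.8,0],[0,0,0]],[0.2,[-0.11,-0.6,0],[0,0,0]],[0.2,[-0.11,-0.4,0],[0,0,0]],[0.2,[0,0,0],[0,0,0]],[0.2,[0,0,0.5],[0,0,0]],[0.2,[0,0,0.5],[0,0,0]],[0.2,[0,0,0.5],[0,0,0]],[0.2,[0,0,0.5],[0,0,0]],[0.2,[0,0,0],[0,0,0]],[0.2,[0,0,0],[0,0,0]]]'

```text
clock: 6.73
position: [0.5421, -0.0823, 0.0335]
eef_rot: [[-0.998, 0.067, -0.004], [0.067, 0.998, 0.002], [0.004, 0.001, -1.0]]
wrist_force: [-0.3, 0.2, -3.4]
gripper_width: 0.0593
grip_force: 50.2
```

```bash
python3 - <<'E'
from h import *
np.set_printoptions(precision=4,suppress=True)
im=viewer.capture("wrist");cv2.imwrite("pics/w1.png",im)
o=arm.get_obs();print({k:o[k] for k in("clock","position","wrist_force")},o["eef_rot"])
u=np.array([np.cos(-.0676),np.sin(-.0676)]);n=np.array([-u[1],u[0]]);d=o["position"][:2]-np.array([.6677,-.0923]);print("lane xy",u@d,n@d)
for l in("lane_mouth","gantry_exit"):
    for f in viewer.find_in(l,"wrist")[:2]:
        p=at("wrist",f["at"],.006)[:2];print(l,f,u@(p-[.6677,-.0923]),n@(p-[.6677,-.0923]))
E
```

```text
{'clock': 6.7833, 'position': array([ 0.5434, -0.0828,  0.0346]), 'wrist_force': array([-0.7189,  0.268 , -3.1814])} [[-0.9978  0.067  -0.0013]
 [ 0.067   0.9978  0.0007]
 [ 0.0013  0.0006 -1.    ]]
lane xy -0.12464475983625893 0.0010584986375259044
lane_mouth {'at': [93.5, 310.2], 'score': 0.88} -0.21595671062747437 -0.0007597432228144923
```

View pics/w1.png

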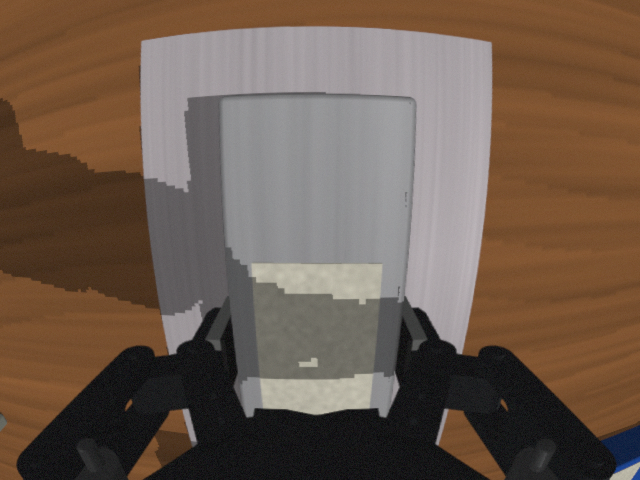

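The wrist view looks back along the lane. The tin spans cols 221–414 and the sheet end 141–491, so the centres (about 317 and 316) agree. I'll lower it now.

>>> servo_tool --rows '[[0.2,[0,0,0.3],[0,0,0]],[0.2,[0,0,0.2],[0,0,0]],[0.2,[0,0,0.1],[0,0,0]],[0.2,[0,0,0.05],[0,0,0]],[0.2,[0,0,0.03],[0,0,0]],[0.2,[0,0,0],[0,0,0]],[0.2,[0,0,0],[0,0,0]]]'

```text
clock: 7.47
position: [0.544, -0.0837, 0.0144]
eef_rot: [[-0.998, 0.068, 0.0], [0.068, 0.998, -0.0], [-0.0, -0.0, -1.0]]
wrist_force: [-0.4, -1.0, -3.3]
gripper_width: 0.0592
grip_force: 50.4
```

>>> servo_tool --rows '[[0.2,[0,0,0.03],[0,0,0]],[0.2,[0,0,0.03],[0,0,0]],[0.2,[0,0,0],[0,0,0]]]'

```text
clock: 7.72
position: [0.5438, -0.0836, 0.0126]
eef_rot: [[-0.998, 0.068, 0.0], [0.068, 0.998, -0.0], [-0.0, -0.0, -1.0]]
wrist_force: [0.0, -0.4, -4.3]
gripper_width: 0.0592
grip_force: 50.4
```

>>> servo_tool --rows '[[0.2,[0,0,0.03],[0,0,0]],[0.2,[0,0,0.02],[0,0,0]],[0.2,[0,0,0],[0,0,0]]]'

```text
clock: 7.97
position: [0.5442, -0.0837, 0.0122]
eef_rot: [[-0.998, 0.068, 0.001], [0.068, 0.998, -0.0], [-0.001, -0.0, -1.0]]
wrist_force: [-3.2, -0.1, 4.9]
gripper_width: 0.0595
grip_force: 51.3
```

>>> servo_tool --rows '[[0.85,[0,0,0],[0,0,0]],[1,[0,0,0],[0,0,0]],[1,[0,0,0],[0,0,0]],[1,[0,0,0],[0,0,0]],[1,[0,0,0],[0,0,0]],[1,[0,0,0],[0,0,0]],[1,[0,0,-0.3],[0,0,0]],[1,[0,0,-0.6],[0,0,0]],[1,[0,0,-0.7],[0,0,0]],[1,[0,0,-0.7],[0,0,0]],[1,[0,0,-0.4],[0,0,0]],[0.24,[0.5,0,0],[0,0,0]],[0.24,[0.7,0,0],[0,0,0]],[0.24,[0.8,0,0],[0,0,0]],[0.24,[0.8,0,0],[0,0,0]],[0.24,[0.7,0,0],[0,0,0]],[0.24,[0.4,0,0],[0,0,0]],[0.24,[0,0,0],[0,0,0]],[0.24,[0,0,0],[0,0,0]]]'

```text
clock: 9.55
position: [0.4278, -0.0759, 0.0927]
eef_rot: [[-0.998, 0.068, 0.002], [0.068, 0.998, -0.0], [-0.002, -0.0, -1.0]]
wrist_force: [0.2, 0.8, 1.1]
gripper_width: 0.0203
grip_force: 0.0
```

```bash
python3 - <<'E'
from h import *
np.set_printoptions(precision=4,suppress=True)
im=viewer.capture("top")
o=arm.get_obs();print({k:o[k] for k in("clock","position","wrist_force","gripper_width")},o["eef_rot"])
for f in viewer.find_in("tin","top")[:3]:print(f["score"],f["at"],at("top",f["at"],.044))
u=np.array([np.cos(-.0676),np.sin(-.0676)]);n=np.array([-u[1],u[0]]);d=o["position"][:2]-np.array([.6677,-.0923]);print("lane xy",u@d,n@d)
p=cv2.resize(im[60:310,260:430],None,fx=2.4,fy=2.4,interpolation=cv2.INTER_CUBIC)
s=cv2.resize(viewer.capture("scene")[180:380,150:390],None,fx=1.6,fy=1.6);s=cv2.copyMakeBorder(s,0,600-320,0,0,0)
cv2.imwrite("pics/c2.png",np.hstack([p,s]))
E
```

```text
{'clock': 9.6, 'position': array([ 0.4288, -0.0762,  0.0929]), 'wrist_force': array([ 0.1939, -0.2199, -0.0396]), 'gripper_width': 0.020605576969583313} [[-0.9977  0.0678  0.0027]
 [ 0.0678  0.9977 -0.0007]
 [-0.0028 -0.0005 -1.    ]]
0.77 [353.5, 206.7] [0.307  0.1606 0.044 ]
0.77 [119.6, 211.4] [0.7573 0.1729 0.044 ]
0.7 [218.6, 338.3] [ 0.5682 -0.0803  0.044 ]
lane xy -0.23947956045081426 -4.2086113523800674e-05
```

View pics/c2.png

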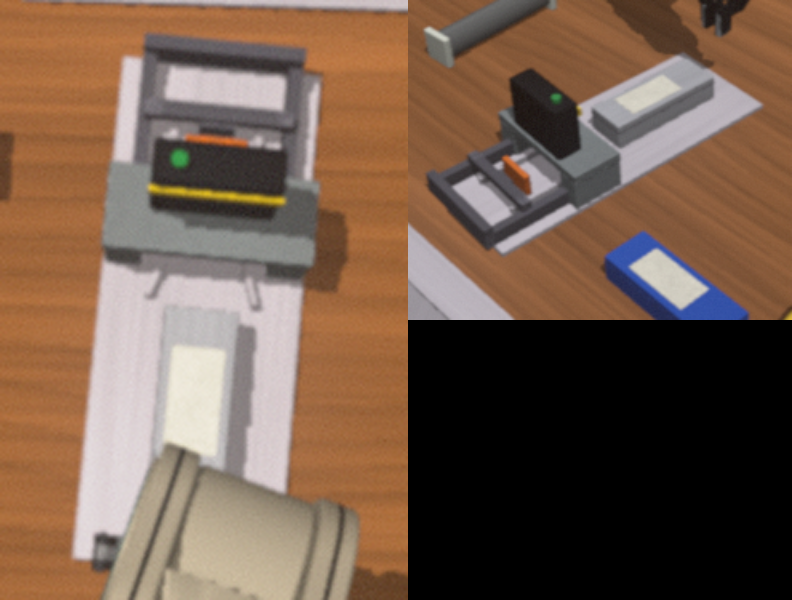

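The tin lies flat and in line. Its front edge is at crop row 310, cols 165–238, just short of the mouth at cols 150–258. I'll lower behind it and push gently.

>>> servo_tool --rows '[[0.24,[0,0,0.5],[0,0,0]],[0.24,[0,0,0.6],[0,0,0]],[0.24,[0,0,0.6],[0,0,0]],[0.24,[0,0,0.5],[0,0,0]],[0.24,[0,0,0.3],[0,0,0]],[0.24,[0,0,0.05],[0,0,0]],[0.24,[-0.1,0,0],[0,0,0]],[0.24,[-0.1,0,0],[0,0,0]],[0.24,[-0.1,0,0],[0,0,0]],[0.24,[-0.1,0,0],[0,0,0]],[0.24,[-0.1,0,0],[0,0,0]],[0.24,[-0.1,0,0],[0,0,0]],[0.24,[-0.1,0,0],[0,0,0]],[0.24,[-0.1,0,0],[0,0,0]]]'

```text
clock: 10.87
position: [0.4506, -0.0773, 0.0156]
eef_rot: [[-0.998, 0.068, -0.001], [0.068, 0.998, 0.0], [0.001, -0.0, -1.0]]
wrist_force: [-1.2, 0.0, 0.7]
gripper_width: 0.0204
grip_force: 0.9
```

>>> servo_tool --rows '[[0.24,[-0.1,0,0],[0,0,0]],[0.24,[-0.1,0,0],[0,0,0]],[0.24,[-0.1,0,0],[0,0,0]],[0.24,[-0.1,0,0],[0,0,0]],[0.24,[-0.1,0,0],[0,0,0]],[0.24,[-0.1,0,0],[0,0,0]],[0.24,[-0.1,0,0],[0,0,0]],[0.24,[-0.1,0,0],[0,0,0]],[0.24,[-0.1,0,0],[0,0,0]],[0.24,[-0.1,0,0],[0,0,0]]]'

```text
clock: 11.7
position: [0.4813, -0.0794, 0.0155]
eef_rot: [[-0.998, 0.068, -0.0], [0.068, 0.998, 0.0], [0.0, 0.0, -1.0]]
wrist_force: [-0.6, -0.1, 0.2]
gripper_width: 0.0205
grip_force: 0.5
```

>>> servo_tool --rows '[[0.24,[-0.1,0,0],[0,0,0]],[0.24,[-0.1,0,0],[0,0,0]],[0.24,[-0.1,0,0],[0,0,0]],[0.24,[-0.1,0,0],[0,0,0]],[0.24,[-0.1,0,0],[0,0,0]],[0.24,[-0.1,0,0],[0,0,0]],[0.24,[-0.1,0,0],[0,0,0]],[0.24,[-0.1,0,0],[0,0,0]],[0.24,[-0.1,0,0],[0,0,0]],[0.24,[-0.1,0,0],[0,0,0]]]'

```text
clock: 12.53
position: [0.5112, -0.0814, 0.0156]
eef_rot: [[-0.998, 0.068, -0.0], [0.068, 0.998, 0.0], [0.0, 0.0, -1.0]]
wrist_force: [-1.1, 0.7, -1.2]
gripper_width: 0.0206
grip_force: 0.5
```

>>> servo_tool --rows '[[0.24,[-0.1,0,0],[0,0,0]],[0.24,[-0.1,0,0],[0,0,0]],[0.24,[-0.1,0,0],[0,0,0]],[0.24,[-0.1,0,0],[0,0,0]],[0.24,[-0.1,0,0],[0,0,0]],[0.24,[-0.1,0,0],[0,0,0]],[0.24,[-0.1,0,0],[0,0,0]],[0.24,[-0.1,0,0],[0,0,0]],[0.24,[-0.1,0,0],[0,0,0]],[0.24,[-0.05,0,0],[0,0,0]]]'

```text
clock: 13.37
position: [0.5401, -0.0834, 0.0157]
eef_rot: [[-0.998, 0.068, 0.001], [0.068, 0.998, -0.0], [-0.001, -0.0, -1.0]]
wrist_force: [-0.8, -0.4, 0.0]
gripper_width: 0.0206
grip_force: 0.6
```

```bash
python3 - <<'E'
from h import *
np.set_printoptions(precision=4,suppress=True)
o=arm.get_obs();print({k:o[k] for k in("clock","position","wrist_force","gripper_width")})
s=viewer.capture("scene")[190:350,140:380];t=viewer.capture("top")[60:310,260:430]
a=cv2.resize(s,None,fx=2,fy=2,interpolation=cv2.INTER_CUBIC);b=cv2.resize(t,(218,320))
cv2.imwrite("pics/c3.png",np.hstack([a,b]))
E
```

```text
{'clock': 13.3667, 'position': array([ 0.5401, -0.0834,  0.0157]), 'wrist_force': array([-0.8008, -0.3675,  0.0163]), 'gripper_width': 0.02055254520075518}
```

View pics/c3.png

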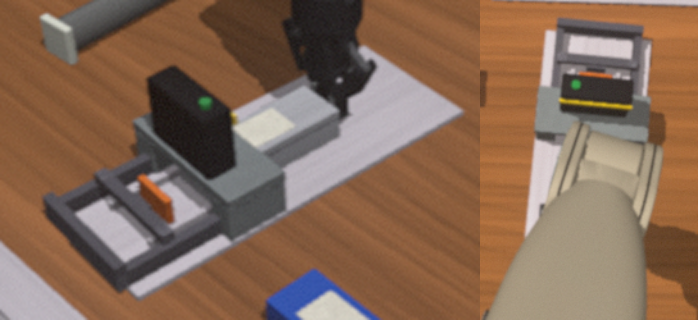

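The tin is entering straight under the gantry, and the orange plate is visible behind the roof at (200,158). I'll continue carefully.

>>> servo_tool --rows '[[0.24,[-0.08,0,0],[0,0,0]],[0.24,[-0.08,0,0],[0,0,0]],[0.24,[-0.08,0,0],[0,0,0]],[0.24,[-0.08,0,0],[0,0,0]],[0.24,[-0.08,0,0],[0,0,0]],[0.24,[-0.08,0,0],[0,0,0]],[0.24,[-0.08,0,0],[0,0,0]],[0.24,[-0.08,0,0],[0,0,0]],[0.24,[-0.06,0,0],[0,0,0]],[0.24,[-0.04,0,0],[0,0,0]]]'

```text
clock: 14.3
position: [0.5619, -0.0849, 0.0156]
eef_rot: [[-0.998, 0.068, 0.0], [0.068, 0.998, -0.0], [-0.0, -0.0, -1.0]]
wrist_force: [-2.1, -0.0, 1.5]
gripper_width: 0.0209
grip_force: 0.9
```

>>> servo_tool --rows '[[0.24,[-0.03,0,0],[0,0,0]],[0.24,[-0.03,0,0],[0,0,0]],[0.24,[-0.03,0,0],[0,0,0]]]'

```text
clock: 14.55
position: [0.5642, -0.085, 0.0156]
eef_rot: [[-0.998, 0.068, -0.0], [0.068, 0.998, 0.0], [0.0, 0.0, -1.0]]
wrist_force: [-2.0, 0.1, 1.0]
gripper_width: 0.0203
grip_force: 0.9
```

>>> servo_tool --rows '[[0.24,[-0.03,0,0],[0,0,0]],[0.24,[-0.03,0,0],[0,0,0]],[0.24,[-0.03,0,0],[0,0,0]]]'

```text
clock: 14.8
position: [0.5669, -0.0852, 0.0156]
eef_rot: [[-0.998, 0.068, -0.0], [0.068, 0.998, 0.0], [0.0, -0.0, -1.0]]
wrist_force: [-1.4, -0.1, 1.1]
gripper_width: 0.0206
grip_force: 0.8
```

>>> servo_tool --rows '[[0.24,[-0.03,0,0],[0,0,0]],[0.24,[-0.03,0,0],[0,0,0]],[0.24,[-0.03,0,0],[0,0,0]]]'

```text
clock: 15.05
position: [0.5697, -0.0853, 0.0156]
eef_rot: [[-0.998, 0.068, -0.0], [0.068, 0.998, 0.0], [0.0, 0.0, -1.0]]
wrist_force: [-2.1, 0.1, 0.1]
gripper_width: 0.0205
grip_force: 0.8
```

>>> servo_tool --rows '[[0.24,[-0.03,0,0],[0,0,0]],[0.24,[-0.03,0,0],[0,0,0]],[0.24,[-0.03,0,0],[0,0,0]]]'

```text
clock: 15.3
position: [0.5724, -0.0855, 0.0156]
eef_rot: [[-0.998, 0.068, -0.0], [0.068, 0.998, 0.0], [0.0, 0.0, -1.0]]
wrist_force: [-1.2, -0.4, 0.9]
gripper_width: 0.0206
grip_force: 0.8
```

>>> servo_tool --rows '[[0.24,[-0.03,0,0],[0,0,0]],[0.24,[-0.03,0,0],[0,0,0]],[0.24,[-0.03,0,0],[0,0,0]]]'

```text
clock: 15.55
position: [0.5751, -0.0857, 0.0156]
eef_rot: [[-0.998, 0.068, -0.0], [0.068, 0.998, 0.0], [0.0, 0.0, -1.0]]
wrist_force: [-1.5, 0.5, 0.6]
gripper_width: 0.0206
grip_force: 0.7
```

>>> servo_tool --rows '[[0.24,[-0.03,0,0],[0,0,0]],[0.24,[-0.03,0,0],[0,0,0]],[0.24,[-0.03,0,0],[0,0,0]]]'

```text
clock: 15.8
position: [0.5778, -0.0859, 0.0156]
eef_rot: [[-0.998, 0.068, -0.0], [0.068, 0.998, 0.0], [0.0, 0.0, -1.0]]
wrist_force: [-2.6, 0.9, 0.9]
gripper_width: 0.0204
grip_force: 0.7
```

>>> servo_tool --rows '[[0.24,[-0.03,0,0],[0,0,0]],[0.24,[-0.03,0,0],[0,0,0]],[0.24,[-0.03,0,0],[0,0,0]]]'

```text
clock: 16.05
position: [0.5805, -0.0861, 0.0156]
eef_rot: [[-0.998, 0.068, -0.0], [0.068, 0.998, 0.0], [0.0, 0.0, -1.0]]
wrist_force: [-1.9, -0.2, 0.6]
gripper_width: 0.0205
grip_force: 0.7
```

>>> servo_tool --rows '[[0.24,[-0.03,0,0],[0,0,0]],[0.24,[-0.03,0,0],[0,0,0]],[0.24,[-0.03,0,0],[0,0,0]]]'

```text
clock: 16.3
position: [0.5832, -0.0863, 0.0156]
eef_rot: [[-0.998, 0.068, 0.0], [0.068, 0.998, 0.0], [-0.0, 0.0, -1.0]]
wrist_force: [-1.4, 0.4, 0.1]
gripper_width: 0.021
grip_force: 0.7
```

>>> servo_tool --rows '[[0.24,[-0.03,0,0],[0,0,0]],[0.24,[-0.03,0,0],[0,0,0]],[0.24,[-0.03,0,0],[0,0,0]]]'

```text
clock: 16.55
position: [0.5843, -0.0862, 0.0155]
eef_rot: [[-0.998, 0.068, -0.003], [0.068, 0.998, 0.0], [0.003, 0.0, -1.0]]
wrist_force: [-6.8, 0.7, 5.2]
gripper_width: 0.0206
grip_force: 3.3
```

The stop has been felt, with the push force up to about 7 N. I'll hold there and check it.

>>> servo_tool --rows '[[0.24,[-0.02,0,0],[0,0,0]],[0.24,[0,0,0],[0,0,0]],[0.24,[0,0,0],[0,0,0]],[0.24,[0,0,0],[0,0,0]]]'

```text
clock: 16.88
position: [0.5845, -0.0862, 0.0154]
eef_rot: [[-0.998, 0.068, -0.004], [0.068, 0.998, 0.0], [0.004, 0.0, -1.0]]
wrist_force: [-6.2, 0.7, 4.6]
gripper_width: 0.0204
grip_force: 3.1
```

>>> servo_tool --rows '[[0.24,[-0.03,0,0],[0,0,0]],[0.24,[-0.01,0,0],[0,0,0]],[0.24,[0,0,0],[0,0,0]],[0.24,[0,0,0],[0,0,0]]]'

```text
clock: 17.22
position: [0.5848, -0.0862, 0.0153]
eef_rot: [[-0.998, 0.068, -0.005], [0.068, 0.998, 0.0], [0.005, 0.0, -1.0]]
wrist_force: [-7.9, 1.2, 5.8]
gripper_width: 0.0209
grip_force: 4.0
```

>>> servo_tool --rows '[[0.24,[-0.02,0,0],[0,0,0]],[0.24,[0,0,0],[0,0,0]],[0.24,[0,0,0],[0,0,0]],[0.24,[0,0,0],[0,0,0]],[0.24,[0,0,0],[0,0,0]],[0.24,[0,0,0],[0,0,0]],[0.24,[0,0,0],[0,0,0]],[0.24,[0,0,0],[0,0,0]],[0.24,[0,0,0],[0,0,0]],[0.24,[0,0,0],[0,0,0]],[0.24,[0,0,0],[0,0,0]],[0.24,[0,0,0],[0,0,0]],[0.24,[0,0,0],[0,0,0]],[0.24,[0,0,0],[0,0,0]]]'

```text
clock: 18.38
position: [0.585, -0.0862, 0.0153]
eef_rot: [[-0.998, 0.068, -0.006], [0.068, 0.998, 0.001], [0.006, 0.0, -1.0]]
wrist_force: [-8.8, 0.1, 6.9]
gripper_width: 0.0204
grip_force: 4.3
```

```bash
python3 - <<'E'
from h import *
o=arm.get_obs();print({k:o[k] for k in("clock","position","wrist_force","torque")})
s=viewer.capture("scene")[190:340,140:380]
cv2.imwrite("pics/c4.png",cv2.resize(s,None,fx=3,fy=3,interpolation=cv2.INTER_CUBIC))
E
```

```text
{'clock': 18.3833, 'position': array([ 0.58495954, -0.08616355,  0.01526484]), 'wrist_force': array([-8.75904252,  0.10868879,  6.86323822]), 'torque': array([ 0.10999769,  1.66488076, -0.03888433])}
```

View pics/c4.png

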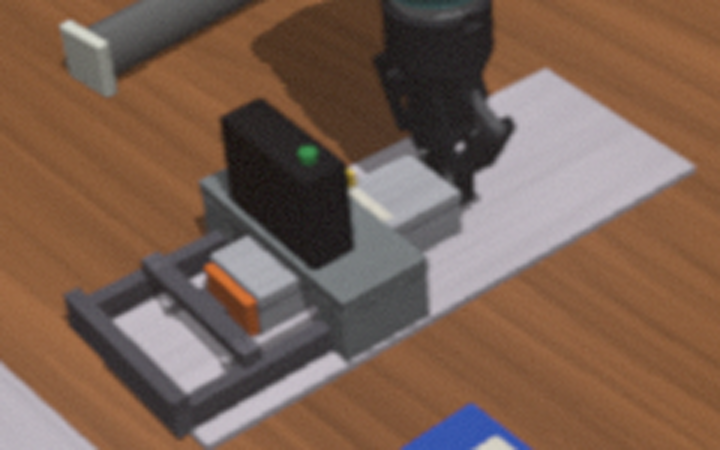

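The tin's leading end is against the orange plate at (300,235), and it lies straight and flat. I'll add a slightly firmer hold for margin and then back off.

>>> servo_tool --rows '[[0.24,[-0.03,0,0],[0,0,0]],[0.24,[-0.02,0,0],[0,0,0]],[0.24,[0,0,0],[0,0,0]],[0.24,[0,0,0],[0,0,0]],[0.24,[0,0,0],[0,0,0]],[0.24,[0,0,0],[0,0,0]],[0.24,[0,0,0],[0,0,0]],[0.24,[0,0,0],[0,0,0]],[0.24,[0,0,0],[0,0,0]],[0.24,[0,0,0],[0,0,0]],[0.24,[0,0,0],[0,0,0]],[0.24,[0,0,0],[0,0,0]],[0.24,[0,0,0],[0,0,0]],[0.24,[0,0,0],[0,0,0]]]'

```text
clock: 19.6
position: [0.5854, -0.0861, 0.0152]
eef_rot: [[-0.998, 0.068, -0.008], [0.068, 0.998, 0.001], [0.008, 0.0, -1.0]]
wrist_force: [-10.8, -0.0, 9.1]
gripper_width: 0.0206
grip_force: 5.3
```

>>> servo_tool --rows '[[0.24,[0.05,0,0],[0,0,0]],[0.24,[0.05,0,0],[0,0,0]],[0.24,[0.05,0,0],[0,0,0]],[0.24,[0.1,0,0],[0,0,0]],[0.24,[0.2,0,0],[0,0,0]],[0.24,[0.4,0,0],[0,0,0]],[0.24,[0.6,0,0],[0,0,0]],[0.24,[0.6,0,0],[0,0,0]],[0.24,[0.2,0,-0.3],[0,0,0]],[0.24,[0,0,-0.7],[0,0,0]],[0.24,[0,0,-0.8],[0,0,0]],[0.24,[0,0,-0.8],[0,0,0]],[0.24,[0,0,-0.8],[0,0,0]],[0.24,[0,0,-0.4],[0,0,0]],[0.24,[0,0,0],[0,0,0]],[0.24,[0,0,0],[0,0,0]],[0.24,[0,0,0],[0,0,0]]]'

```text
clock: 21.02
position: [0.5222, -0.0821, 0.1292]
eef_rot: [[-0.998, 0.068, -0.0], [0.068, 0.998, 0.0], [0.0, 0.0, -1.0]]
wrist_force: [0.2, 1.1, 0.2]
gripper_width: 0.0203
grip_force: 0.0
```

```bash
python3 - <<'E'
from h import *
o=arm.get_obs();print({k:o[k] for k in("clock","position","wrist_force")})
s=viewer.capture("scene")[190:390,140:440]
cv2.imwrite("pics/c5.png",cv2.resize(s,None,fx=2.5,fy=2.5,interpolation=cv2.INTER_CUBIC))
E
```

```text
{'clock': 21.0167, 'position': array([ 0.52222206, -0.08212988,  0.12923165]), 'wrist_force': array([0.16194528, 1.0629922 , 0.1738828 ])}
```

View pics/c5.png

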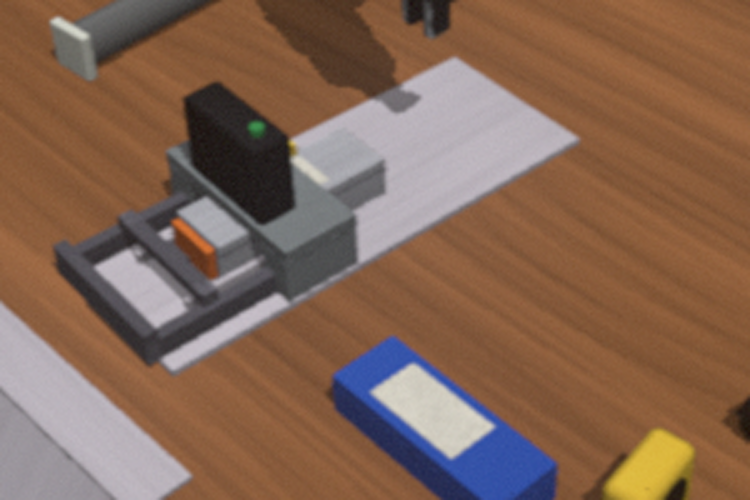

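The tin lies flat under the gantry by the plate at (245,195). The gripper is clear, and the neighbours in view have not moved. I'm handing the job in.

```bash
python3 -c "
from cell import arm
print(arm.hand_in())"
```

```text
the job is handed in; nothing more can be done
None
```

I placed the tin in the lane, pushed it in until it met the sprung stop, held it there at about 6–11 N at the wrist for over 2 s, then let go and handed the job in; it lies flat under the gantry and nothing else was touched, though the hand-in returned no verdict.

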